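Sweep the cut fruit into the serving tray

TASK

Take the scraper out of its stand and sweep all four pieces of cut fruit off the board into the black tray beside it, without touching the fruit with the robot itself. Leave the little red bowl of seeds and the upturned glass standing where they are on the board. When all the fruit is in the tray, put the scraper back in its stand, blade down in the slot, and let go.

Things in the scene. Friction and masses are not known exactly. Their poses are not given: they have to be found in the camera images.
- board: fixed butcher's block of pale wood, 300 x 300, 50 high, flat on the table; origin at the middle of its underside, z up. Its y axis points at the tray or away from it: the tray stands against the +y or the -y edge and the scraper stand beyond the other of these two edges, either way round
- tray: fixed black open tray, 260 (x) x 160 (y) outside, 46 high, walls and floor 5 thick, standing flat with a long side along the board's +y or -y edge, a gap of 5 mm between them, and its rim 4 mm below the board's top; origin at the middle of its underside; its x axis is parallel to the board's x
- stand: fixed wooden stand for the scraper, base 130 (x) x 70 (y); two walls 120 long leave an 11 mm wide slot along x, open at both ends, its floor 8 mm above the table; straight to 42 mm above the table, then sloping lips open to about 30 mm wide at 58 mm. Origin at the middle of its underside, z up; turned up to 0.4 rad from the board's yaw
- scraper: bench scraper, 0.25 kg, standing blade down in the stand's slot at the start: steel blade 110 long (x), 5 thick (y), 78 high, below a red bar handle 112 long (x), 24 thick (y), from 75 to 109 mm above the blade's lower edge. Origin in the middle of the blade's lower edge; x along the blade, y normal to it, z up to the handle
- scraper_grip (a point): centre of the scraper's handle, 92 mm above the blade's lower edge
- seed_bowl: small round red bowl of seeds, 72 across the rim, 42 high, 0.25 kg, loose, standing on the board near its +x edge; origin at the middle of its underside
- grapefruit1: a half-moon slice of red grapefruit with yellow rind, 64 long (x), 29 wide (y), 26 thick, 40 to 85 g, lying flat. Its origin is the middle of its underside as it lies at the start. The four pieces start on the board, about 60 mm apart along its y and within 95 mm of its middle that way, long side within 0.5 rad of its x
- grapefruit2: a half-moon slice of red grapefruit with yellow rind, 64 long (x), 29 wide (y), 26 thick, 40 to 85 g, lying flat. Its origin is the middle of its underside as it lies at the start. The four pieces start on the board, about 60 mm apart along its y and within 95 mm of its middle that way, long side within 0.5 rad of its x
- pineapple1: a chunk of yellow pineapple with a brown rind side (+y), 62 long (x), 31 wide (y), 26 high, 40 to 85 g. Its origin is the middle of its underside as it lies at the start. The four pieces start on the board, about 60 mm apart along its y and within 95 mm of its middle that way, long side within 0.5 rad of its x
- pineapple2: a chunk of yellow pineapple with a brown rind side (+y), 62 long (x), 31 wide (y), 26 high, 40 to 85 g. Its origin is the middle of its underside as it lies at the start. The four pieces start on the board, about 60 mm apart along its y and within 95 mm of its middle that way, long side within 0.5 rad of its x
- grapefruit1_mid (a point): centre of that piece (13 mm above its underside)
- grapefruit2_mid (a point): centre of that piece (13 mm above its underside)
- pineapple1_mid (a point): centre of that piece (13 mm above its underside)
- pineapple2_mid (a point): centre of that piece (13 mm above its underside)
- tumbler: upturned clear glass, 72 across, 100 high, 0.25 kg, loose, standing on the board near its +x edge beside the red bowl; origin at the middle of its underside
Mind the look-alikes: they are no part of the job. Leave any blue look-alike of the pineapple2 alone. Of the things that look like the scraper, the larger one is meant.

How it is judged (in metres and radians):
On the way, in this order (a step that is already met when the one before it is completed fails the run):
1. the scraper is held by the fingers, its blade lifted clear of the stand (lower edge 65 mm or more above the table) (contact force between the fingers and scraper above 1 N and height (world z) of scraper above 0.065 m), for 0.2 s.
2. all four pieces lie in the tray while the fingers still hold the scraper (contact force between the fingers and scraper above 1 N and x of grapefruit1_mid in the frame of tray between -0.13 and 0.13 m and y of grapefruit1_mid in the frame of tray between -0.08 and 0.08 m and z of grapefruit1_mid in the frame of tray between 0 and 0.06 m and x of grapefruit2_mid in the frame of tray between -0.13 and 0.13 m and y of grapefruit2_mid in the frame of tray between -0.08 and 0.08 m and z of grapefruit2_mid in the frame of tray between 0 and 0.06 m and x of pineapple1_mid in the frame of tray between -0.13 and 0.13 m and y of pineapple1_mid in the frame of tray between -0.08 and 0.08 m and z of pineapple1_mid in the frame of tray between 0 and 0.06 m and x of pineapple2_mid in the frame of tray between -0.13 and 0.13 m and y of pineapple2_mid in the frame of tray between -0.08 and 0.08 m and z of pineapple2_mid in the frame of tray between 0 and 0.06 m), for 0.2 s.
At the end, for the whole second after the job is handed in: Each fruit piece at rest, its centre within the tray outline and under 60 mm above the tray underside; scraper released, at rest blade down in the slot: edge within 7 mm of its floor, within 30 mm of the stand middle along it and 8 mm across, leaning under 0.3 rad (x of grapefruit1_mid in the frame of tray between -0.13 and 0.13 m and y of grapefruit1_mid in the frame of tray between -0.08 and 0.08 m and z of grapefruit1_mid in the frame of tray between 0 and 0.06 m and x of grapefruit2_mid in the frame of tray between -0.13 and 0.13 m and y of grapefruit2_mid in the frame of tray between -0.08 and 0.08 m and z of grapefruit2_mid in the frame of tray between 0 and 0.06 m and x of pineapple1_mid in the frame of tray between -0.13 and 0.13 m and y of pineapple1_mid in the frame of tray between -0.08 and 0.08 m and z of pineapple1_mid in the frame of tray between 0 and 0.06 m and x of pineapple2_mid in the frame of tray between -0.13 and 0.13 m and y of pineapple2_mid in the frame of tray between -0.08 and 0.08 m and z of pineapple2_mid in the frame of tray between 0 and 0.06 m and linear speed of each of grapefruit1, grapefruit2, pineapple1, pineapple2, scraper below 0.02 m/s and x of scraper in the frame of stand between -0.03 and 0.03 m and y of scraper in the frame of stand between -0.008 and 0.008 m and z of scraper in the frame of stand below 0.015 m and angle between scraper's own z axis and vertical below 0.3 rad and contact force between the fingers and scraper below 0.1 N); the robot touches nothing.
It fails at once if the robot itself (arm or fingers) touches a piece of fruit (contact force between any of the fingers, the arm and grapefruit1 above 0.3 N or contact force between any of the fingers, the arm and grapefruit2 above 0.3 N or contact force between any of the fingers, the arm and pineapple1 above 0.3 N or contact force between any of the fingers, the arm and pineapple2 above 0.3 N).
It fails at once if the seed bowl is moved by more than 20 mm or tipped (distance of seed_bowl from where it was at the start of the episode above 0.02 m or angle between seed_bowl's own z axis and vertical above 0.35 rad).
It fails at once if the upturned glass is moved by more than 20 mm or tipped (distance of tumbler from where it was at the start of the episode above 0.02 m or angle between tumbler's own z axis and vertical above 0.35 rad).
It also fails if it takes over 54 s, if anything falls off the work surface, if the arm or the gripper's body presses on something with over 40 N, if the wrist force passes 120 N, or if a joint passes its speed limit or range.

ROBOT

A 7-joint arm with a two-finger parallel gripper is mounted at the origin on the work surface. World frame = base frame: x ahead of the robot, y to its left, z up, the work surface at z = 0. Lengths are in m, angles in degrees, forces in N, time in s.
With the tool pointing down it reaches from about 0.425 to 0.875 m from the base axis. Payload 4.7 kg.
Tool frame: the origin (TCP) lies midway between the tips of the shut fingers; the grasp point (between the pads) lies 19 mm behind it; z points along the fingers, x is the direction in which the jaws open and shut, and the axes are right-handed (so a half turn about z gives the same grasp; the last joint's range is limited). The gripper opens to 87 mm and grips with 3 to 60 N. Pads are 19 mm wide; open, the fingers measure 117 mm over their backs; the gripper's body (75 mm by 190 mm) begins 51 mm behind the grasp point.
Start: joints at [-73.447, 18.392, -4.016, 83.108, 1.295, 78.541, -3.26], TCP at [0.176, 0.626, 0.223] pointing down, gripper open.
Joint ranges: [-163.93, 163.93], [-17.29, 119.83], [-79.2, 71.16], [3.27, 140.29], [-89.18, 269.18], [5.43, 117.66], [-154.24, 154.24]. Speed limits (degrees/s): [147.25, 147.25, 180, 180, 180, 180, 180].

INTERFACE

Orientations are given as [roll, pitch, yaw] about the fixed x, y, z axes, in that order (R = Rz(yaw) Ry(pitch) Rx(roll)).
In Python, from cell import telemetry, optics, env gives the robot as it stands.
- The arm moves only by the tool arm_command, never from a script. Its arguments are lists of equal length, an entry for each row: "translation": the shift along the tool's x, y, z in cm, a list of three; "twist": the turn about the tool's z in degrees. In form: {"translation": [[x, y, z], ...], "twist": [twist, ...]}. A call has 1 to 10 rows; each row shifts and turns the pose as measured when the row begins, along the tool's axes as they then stand; what a row does not reach is not made up. A row lasts 1/8 s, in which the tool goes at most 62.5 mm and 10.7 degrees, less where a joint would pass 70% of its speed; a pose out of reach is approached as far as the arm can. A call is refused whole if a number of a shift passes 6.25 or a number of a turn 10.7, either way. A call with a gripper value outside its range is refused whole. "grip" is the opening in per cent of the stroke, from 0 (shut) to 100 (fully open), set as the call begins (left out, the last holds). The fingers move at their own pace and stop on an object; "force" is the grip in N (left out, the last holds). Time passes only in rows, so rows that do not move let the fingers close. It gives the time, the measured TCP pose, the force and the opening at its end, in the units of the state.
- telemetry.get_obs(): the state, without advancing time (a new reading comes with each control period).
- optics.read_camera(name): name is "side" or "top"; returns a dict with "img" (384x512x3 uint8, blue, green, red), "fx", "fy", "cx", "cy" (pixels), "dist" ([k1, k2, p1, p2, k3] as OpenCV has them; the pictures are not rectified), "extrinsics" (4x4, takes a point from camera to world coordinates). Camera axes: x right, y up, looking along -z (the intrinsics and any distortion apply to the point x, -y, -z); pixel columns grow to the right and rows downward; lengths in m; the calibration is good to about 2 mm. A picture is of the moment at which its call begins. There is no depth.
- env.sign_off(): hands the job in, once; it reports no verdict.
The state is a dict: "time_s": time; "qpos": joint angles; "joint_velocities": joint speeds; "effort": joint torques, N m; "tool_pos": TCP position; "tool_rot": TCP orientation; "force": force on the tool from outside, world axes, zero at the start; "wrist_torque": the same for the moment, N m; "grip_width": finger opening in m.
Only numpy, scipy, OpenCV 4.12 (cv2) and the standard library are available. Lean on these libraries where they do the work, as an engineer would, in place of code of your own. Each camera call takes 0.05 s, during which the arm holds its last target. There are 200 camera calls.

## Working session

There is one attempt and no reset: what is moved stays moved. The work goes in short steps, Python scripts to look and compute and a tool call to move; the robot and the scene stay as the last step left them, time stands still between calls to the robot, and variables do not carry over. Pictures are saved under pics/ and viewed, about 8 in all and at most 12, crops included, and the job is handed in when it is done.

Besides the shell and the picture viewer there is one more tool, called after "Call:" as name(argument=value, ...) on one line, values as JSON. arm_command: Moves the arm, as the interface text tells. Its arguments: {"type":"object","properties":{"translation":{"type":"array","items":{"type":"array","items":{"type":"number"}}},"twist":{"type":"array","items":{"type":"number"}},"grip":{"type":"number"},"force":{"type":"number"}},"required":["translation","twist"]}

```bash
mkdir -p pics
python3 - <<'E'
from cell import telemetry, optics
import cv2,numpy as np
for n in("top","side"):
    c=optics.read_camera(n); cv2.imwrite(f"pics/{n}0.png",c["img"])
    print(n,c["fx"],c["fy"],c["cx"],c["cy"],c["dist"],np.round(c["extrinsics"],3).tolist())
print(telemetry.get_obs())
E
```

```text
top 403.43032864976294 403.43032864976294 250.75763153463487 191.1505313779554 [-0.02125639  0.          0.          0.          0.        ] [[0.016, 0.982, -0.187, 0.306], [-1.0, 0.017, 0.008, 0.036], [0.011, 0.187, 0.982, 0.962], [0.0, 0.0, 0.0, 1.0]]
side 393.74834976828674 393.74834976828674 259.1006231389503 196.1008671643526 [-0.03011505  0.          0.          0.          0.        ] [[0.838, 0.272, -0.472, 0.031], [-0.545, 0.423, -0.724, -0.645], [0.003, 0.865, 0.502, 0.569], [0.0, 0.0, 0.0, 1.0]]
{'time_s': 0.1, 'qpos': array([-73.44745679,  18.43501663,  -4.01612676,  83.16758629,
         1.29519215,  78.53933968,  -3.26084885]), 'joint_velocities': array([-0.08947014, -0.09741412,  0.01121097, -0.16778726, -0.0017826 ,
       -0.01343908,  0.06997169]), 'effort': array([-7.12340789e-04, -4.92571235e+01, -4.06148918e-01, -3.13398278e+01,
       -6.42119371e-02,  3.95331520e-02,  7.98062365e-05]), 'tool_pos': array([0.176289  , 0.62513537, 0.22157149]), 'tool_rot': array([1.79994644e+02, 9.67001510e-02, 7.42567940e+01]), 'force': array([-0.22584531, -0.61100786, -0.37336302]), 'wrist_torque': array([-0.00998933,  0.00712763,  0.00598252]), 'grip_width': 0.08703858575423272}
```

View pics/top0.png

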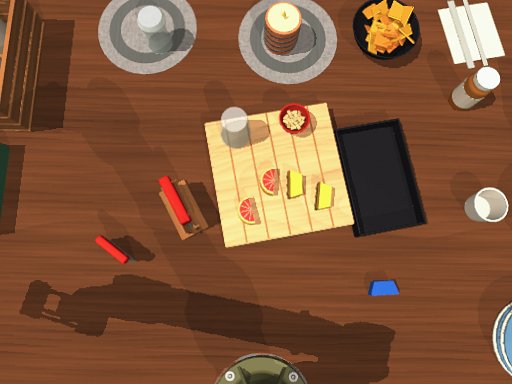

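View pics/side0.png

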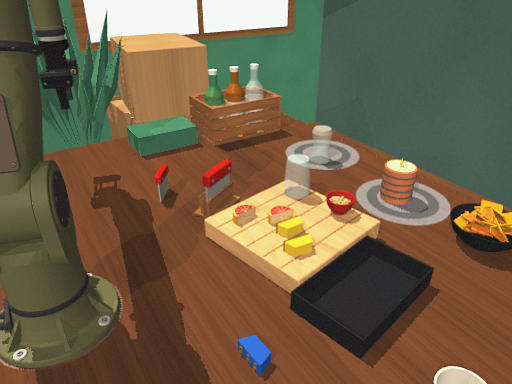

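```bash
cat > h.py <<'E'
from cell import telemetry, optics
import cv2,numpy as np
def K(c): return np.array([[c["fx"],0,c["cx"]],[0,c["fy"],c["cy"]],[0,0,1]])
def pix2w(c,uv,z):
    uv=np.array(uv,float).reshape(-1,1,2); p=cv2.undistortPoints(uv,K(c),np.array(c["dist"])).reshape(-1,2)
    E=np.array(c["extrinsics"]); d=np.c_[p[:,0],-p[:,1],-np.ones(len(p))]@E[:3,:3].T; o=E[:3,3]
    return o+d*((z-o[2])/d[:,2])[:,None]
def proj(c,P):
    E=np.array(c["extrinsics"]); q=(np.atleast_2d(P)-E[:3,3])@E[:3,:3]; q=q*[1,-1,-1]
    return cv2.projectPoints(q.reshape(-1,1,3),np.zeros(3),np.zeros(3),K(c),np.array(c["dist"]))[0].reshape(-1,2)
E
python3 - <<'E'
from h import *
c=optics.read_camera("top"); im=c["img"]
cv2.imwrite("pics/crop1.png",cv2.resize(im[95:257,150:360],None,fx=3.8,fy=3.8 if 0 else 3.7,interpolation=cv2.INTER_CUBIC)[:600,:800])
cs=[(205,122),(327,104),(354,227),(225,247)]
w=pix2w(c,cs,.05); print(np.round(w,3))
print([np.linalg.norm(w[i]-w[i-1]) for i in range(4)])
hsv=cv2.cvtColor(im,cv2.COLOR_BGR2HSV)
m=((hsv[...,0]<6)|(hsv[...,0]>174))&(hsv[...,1]>190)&(hsv[...,2]>130)
n,l,s,ce=cv2.connectedComponentsWithStats(m.astype(np.uint8))
for i in range(1,n):
    if s[i,4]>30:
        r=cv2.minAreaRect(np.argwhere(l==i)[:,::-1].astype(np.float32)); print(s[i],ce[i],r)
E
```

```text
[[ 0.646  0.141  0.05 ]
 [ 0.697 -0.151  0.05 ]
 [ 0.401 -0.207  0.05 ]
 [ 0.352  0.085  0.05 ]]
[np.float64(0.2992723895899064), np.float64(0.29642674354666304), np.float64(0.3010805929537703), np.float64(0.2960141298742787)]
[280 103  30  30 294] [296.15306122 115.29591837] ((294.5, 117.5), (29.0, 29.0), 90.0)
[158 176  32  48 547] [173.72212066 199.35466179] ((173.75814819335938, 199.3904571533203), (50.673221588134766, 10.945042610168457), 62.241458892822266)
[ 95 235  33  29 313] [110.72523962 249.06709265] ((110.70500183105469, 249.12710571289062), (37.161651611328125, 8.52743148803711), 38.92754364013672)
```

View pics/crop1.png

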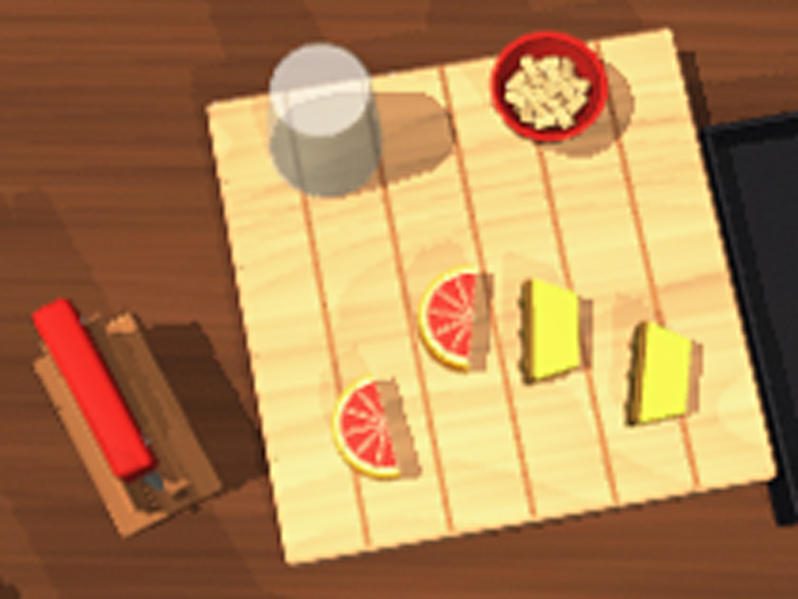

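Run:
```python
from h import *
c=optics.read_camera("top")
f=lambda L:[(150+x/3.8,95+y/3.7) for x,y in L]
B=pix2w(c,f([(207,103),(670,28),(776,475),(288,563)]),.05); o=B.mean(0)
ux=(B[0]+B[1]-B[2]-B[3])[:2]; yaw=np.arctan2(ux[1],ux[0]); uy=(B[0]+B[3]-B[1]-B[2])[:2]; y2=np.arctan2(-uy[0],uy[1])
print("board",o,np.degrees([yaw,y2])); yaw=(yaw+y2)/2
R=np.array([[np.cos(yaw),-np.sin(yaw)],[np.sin(yaw),np.cos(yaw)]])
b=lambda L,z:np.round((pix2w(c,f(L),z)[:,:2]-o[:2])@R,3)
print("gA corners",b([(372,375),(402,478),(335,425)],.076).tolist())
print("gB",b([(475,268),(468,370),(419,318)],.076).tolist())
print("pA",b([(528,278),(577,292),(579,365),(530,382)],.076).tolist())
print("pB",b([(648,322),(697,342),(688,415),(630,425)],.076).tolist())
print("bowl",b([(549,85)],.092), "glass bottom",b([(325,195),(271,150),(381,150)],.05).tolist(),b([(319,90)],.15))
h=pix2w(c,f([(33,315),(68,298),(157,462),(118,480)]),.117); print("handle",h,h.mean(0)); a=(h[0]+h[1]-h[2]-h[3]);print(np.degrees(np.arctan2(a[1],a[0])),np.linalg.norm(a)/2)
s=pix2w(c,f([(33,362),(128,537),(221,488)]),.0);s2=pix2w(c,f([(33,362),(128,537),(221,488)]),.008);print("stand base",s,s2,(s2[0]+s2[2])/2)
```

```text
board [ 0.52621764 -0.03306464  0.05      ] [11.2999468  11.23311217]
gA corners [[-0.048, 0.08], [-0.113, 0.074], [-0.075, 0.106]]
gB [[0.006, 0.007], [-0.055, 0.024], [-0.019, 0.046]]
pA [[-0.006, -0.022], [-0.02, -0.049], [-0.064, -0.041], [-0.069, -0.011]]
pB [[-0.045, -0.087], [-0.063, -0.113], [-0.105, -0.098], [-0.105, -0.063]]
bowl [[ 0.108 -0.057]] glass bottom [[0.075, 0.087], [0.111, 0.114], [0.099, 0.047]] [[0.107 0.082]]
handle [[0.48779606 0.22724086 0.117     ]
 [0.49822923 0.20807239 0.117     ]
 [0.403612   0.15371676 0.117     ]
 [0.39299081 0.17479478 0.117     ]] [0.44565703 0.1909562  0.117     ]
29.41552196089455 0.10872842613318212
stand base [[0.48143498 0.25183232 0.        ]
 [0.36848838 0.18600256 0.        ]
 [0.40092972 0.12909358 0.        ]] [[0.47997968 0.25004044 0.008     ]
 [0.3679719  0.18475786 0.008     ]
 [0.40014358 0.1283219  0.008     ]] [0.44006163 0.18918117 0.008     ]
```

```bash
cat > plan.py <<'E'
import sys
from h import *
from scipy.spatial.transform import Rotation as Ro
o=telemetry.get_obs(); p=o["tool_pos"]; R=Ro.from_euler("xyz",o["tool_rot"],degrees=True)
T=np.array([float(v) for v in sys.argv[1:4]]); yaw=float(sys.argv[4]); n=int(sys.argv[5])
print("t",o["time_s"],p.round(4),o["tool_rot"].round(2),"F",o["force"].round(1),"w",o["grip_width"])
dy=(yaw-o["tool_rot"][2]+180)%360-180; tw=-dy/n
tr=[]
for i in range(n):
    tr.append(np.round(R.inv().apply((T-p)/(n-i))*100,2).tolist()); p=p+R.apply(tr[-1])/100; R=R*Ro.from_euler("z",tw,degrees=True)
print(tr,[round(tw,1)]*n, p.round(4))
E
python3 plan.py .445 .1905 .2 -60.6 14
```

```text
t 0.2 [0.1764 0.6253 0.2219] [1.7999e+02 7.0000e-02 7.4250e+01] F [-0.6  1.1 -0.2] w 0.08683881316365404
[[-2.47, 2.69, 0.16], [-1.98, 3.06, 0.16], [-1.44, 3.35, 0.16], [-0.86, 3.55, 0.16], [-0.26, 3.64, 0.16], [0.36, 3.63, 0.16], [0.96, 3.52, 0.16], [1.54, 3.31, 0.16], [2.07, 3.01, 0.16], [2.54, 2.62, 0.16], [2.95, 2.16, 0.16], [3.26, 1.63, 0.16], [3.49, 1.07, 0.16], [3.63, 0.46, 0.16]] [np.float64(9.6), np.float64(9.6), np.float64(9.6), np.float64(9.6), np.float64(9.6), np.float64(9.6), np.float64(9.6), np.float64(9.6), np.float64(9.6), np.float64(9.6), np.float64(9.6), np.float64(9.6), np.float64(9.6), np.float64(9.6)] [0.445  0.1905 0.2   ]
```

Call:
arm_command(translation=[[-2.5, 2.7, 0.2], [-2, 3.1, 0.2], [-1.4, 3.4, 0.2], [-0.9, 3.6, 0.2], [-0.3, 3.6, 0.2], [0.4, 3.6, 0.2], [1, 3.5, 0.2], [1.5, 3.3, 0.2], [2.1, 3, 0.2], [2.5, 2.6, 0.2]], twist=[9.6, 9.6, 9.6, 9.6, 9.6, 9.6, 9.6, 9.6, 9.6, 9.6], grip=100)

```text
time_s: 1.45
tool_pos: [0.3649, 0.3028, 0.1992]
tool_rot: [179.8, 0.1, -24.6]
force: [0.8, -0.5, 0.3]
grip_width: 0.0876
```

```bash
python3 plan.py .445 .1905 .17 -60.6 8
```

```text
t 1.45 [0.3649 0.3028 0.1992] [ 1.7984e+02  1.0000e-01 -2.4550e+01] F [ 0.8 -0.5  0.3] w 0.08758547738173166
[[1.49, 0.86, 0.36], [1.56, 0.74, 0.37], [1.61, 0.61, 0.36], [1.65, 0.49, 0.37], [1.69, 0.35, 0.36], [1.71, 0.22, 0.37], [1.72, 0.09, 0.36], [1.73, -0.05, 0.37]] [np.float64(4.5), np.float64(4.5), np.float64(4.5), np.float64(4.5), np.float64(4.5), np.float64(4.5), np.float64(4.5), np.float64(4.5)] [0.445  0.1905 0.17  ]
```

Call:
arm_command(translation=[[1.5, 0.9, 0.4], [1.6, 0.7, 0.4], [1.6, 0.6, 0.3], [1.6, 0.5, 0.4], [1.7, 0.4, 0.4], [1.7, 0.2, 0.3], [1.7, 0.1, 0.4], [1.7, 0, 0.4], [0, 0, 0]], twist=[4.5, 4.5, 4.5, 4.5, 4.5, 4.5, 4.5, 4.5, 0])

```text
time_s: 2.58
tool_pos: [0.4454, 0.1816, 0.1678]
tool_rot: [179.8, 0.0, -62.2]
force: [-0.3, -0.0, -0.1]
grip_width: 0.087
```

```bash
python3 plan.py .445 .1905 .081 -60.6 4
python3 - <<'E'
from h import *
c=optics.read_camera("top"); s=optics.read_camera("side")
cv2.imwrite("pics/pre.png",np.hstack([cv2.resize(x,(400,400),interpolation=cv2.INTER_CUBIC) for x in(c["img"][130:260,120:250],s["img"][100:230,150:280])]))
y=np.radians(29.4);u=np.array([np.cos(y),np.sin(y),0])*.056;v=np.array([-np.sin(y),np.cos(y),0])*.012
P=np.array([.445,.1905,.117]); Q=[P+a*u+b*v for a,b in((1,1),(1,-1),(-1,-1),(-1,1))]
print(proj(s,Q).round(1).tolist(),proj(c,Q).round(1).tolist())
E
```

```text
t 2.575 [0.4454 0.1816 0.1678] [ 1.7978e+02  1.0000e-02 -6.2170e+01] F [-0.3 -0.  -0.1] w 0.08703303072719075
[[-0.2, -0.1, 2.17], [-0.2, -0.11, 2.17], [-0.2, -0.1, 2.17], [-0.2, -0.11, 2.17]] [np.float64(-0.4), np.float64(-0.4), np.float64(-0.4), np.float64(-0.4)] [0.445  0.1905 0.081 ]
[[224.5, 158.6], [232.0, 160.4], [208.8, 177.2], [200.8, 175.2]] [[158.1, 180.1], [168.2, 174.9], [191.8, 220.6], [181.6, 226.0]]
```

View pics/pre.png

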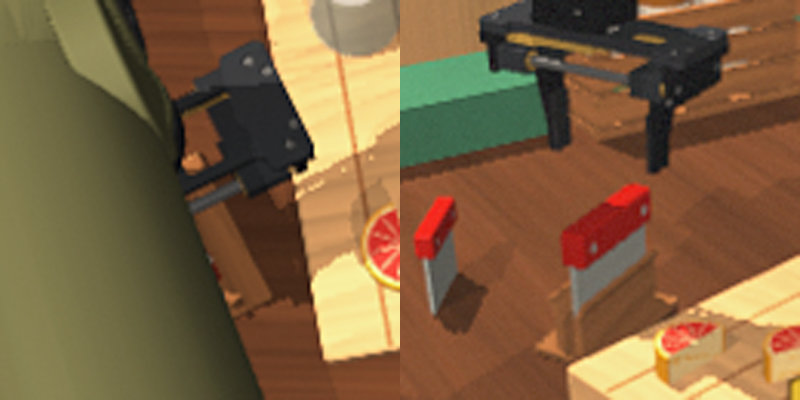

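Call:
arm_command(translation=[[-0.4, -0.2, 1.5], [-0.4, -0.2, 2.2], [0, 0, 2.2], [0, 0, 2.2], [0, 0, 0.6], [0, 0, 0]], twist=[-0.8, -0.8, 0, 0, 0, 0])

```text
time_s: 3.42
tool_pos: [0.4406, 0.1984, 0.0755]
tool_rot: [179.7, 0.2, -59.5]
force: [0.4, 0.1, 0.5]
grip_width: 0.0871
```

```bash
python3 plan.py .445 .1905 .081 -60.6 1
```

```text
t 3.425 [0.4406 0.1984 0.0755] [ 1.7975e+02  1.7000e-01 -5.9450e+01] F [0.4 0.1 0.5] w 0.08707009103051648
[[0.9, 0.02, -0.55]] [np.float64(1.1)] [0.445  0.1905 0.081 ]
```

Call:
arm_command(translation=[[0.8, 0, -0.4], [0, 0, 0], [0, 0, 0]], twist=[1.1, 0, 0])

```text
time_s: 3.8
tool_pos: [0.4464, 0.1918, 0.0817]
tool_rot: [180.0, 0.2, -60.6]
force: [0.1, 0.4, -0.8]
grip_width: 0.0866
```

```bash
python3 plan.py .445 .1905 .081 -60.6 1
```

```text
t 3.8 [0.4464 0.1918 0.0817] [179.96   0.19 -60.61] F [ 0.1  0.4 -0.8] w 0.08661501909831251
[[0.05, 0.19, 0.07]] [np.float64(-0.0)] [0.445  0.1905 0.081 ]
```

Good; close.

Call:
arm_command(translation=[[0, 0, 0], [0, 0, 0], [0, 0, 0], [0, 0, 0], [0, 0, 0], [0, 0, 0], [0, 0, 0], [0, 0, 0]], twist=[0, 0, 0, 0, 0, 0, 0, 0], grip=0, force=45)

```text
time_s: 4.8
tool_pos: [0.4464, 0.1922, 0.0821]
tool_rot: [180.0, 0.2, -60.6]
force: [-0.5, -0.5, -0.3]
grip_width: 0.0238
```

```bash
python3 plan.py .445 .1905 .2 -60.6 5
```

```text
t 4.8 [0.4464 0.1922 0.0821] [180.     0.21 -60.59] F [-0.5 -0.5 -0.3] w 0.023816205168848456
[[0.01, 0.04, -2.36], [0.01, 0.04, -2.36], [0.0, 0.04, -2.36], [0.01, 0.04, -2.36], [0.0, 0.05, -2.35]] [np.float64(0.0), np.float64(0.0), np.float64(0.0), np.float64(0.0), np.float64(0.0)] [0.445  0.1905 0.2   ]
```

Call:
arm_command(translation=[[0, 0, -1], [0, 0, -2], [0, 0, -2.5], [0, 0, -2.5], [0, 0, -2], [0, 0, -0.5], [0, 0, 0], [0, 0, 0]], twist=[0, 0, 0, 0, 0, 0, 0, 0])

```text
time_s: 5.8
tool_pos: [0.4443, 0.1899, 0.1893]
tool_rot: [179.6, 0.2, -60.6]
force: [0.5, 0.1, -1.9]
grip_width: 0.0235
```

```bash
python3 - <<'E'
import numpy as np
y=np.radians(11.27);R=np.array([[np.cos(y),-np.sin(y)],[np.sin(y),np.cos(y)]])
for b in(.128,.05,-.1,-.15,-.165,-.18): print(b,(np.array([.526,-.033])+R@[-.055,b]).round(4))
E
python3 plan.py .447 .0819 .2 -78.7 6
python3 - <<'E'
from h import *
s=optics.read_camera("side")
cv2.imwrite("pics/lift.png",cv2.resize(s["img"][60:310,150:400],(600,600),interpolation=cv2.INTER_CUBIC))
E
```

```text
0.128 [0.447  0.0818]
0.05 [0.4623 0.0053]
-0.1 [ 0.4916 -0.1418]
-0.15 [ 0.5014 -0.1909]
-0.165 [ 0.5043 -0.2056]
-0.18 [ 0.5072 -0.2203]
t 5.8 [0.4443 0.1899 0.1893] [ 1.7964e+02  1.6000e-01 -6.0640e+01] F [ 0.5  0.1 -1.9] w 0.02353397126618005
[[1.59, 0.84, -0.18], [1.63, 0.76, -0.18], [1.67, 0.67, -0.18], [1.71, 0.59, -0.17], [1.73, 0.49, -0.18], [1.76, 0.4, -0.17]] [np.float64(3.0), np.float64(3.0), np.float64(3.0), np.float64(3.0), np.float64(3.0), np.float64(3.0)] [0.447  0.0819 0.2   ]
```

View pics/lift.png

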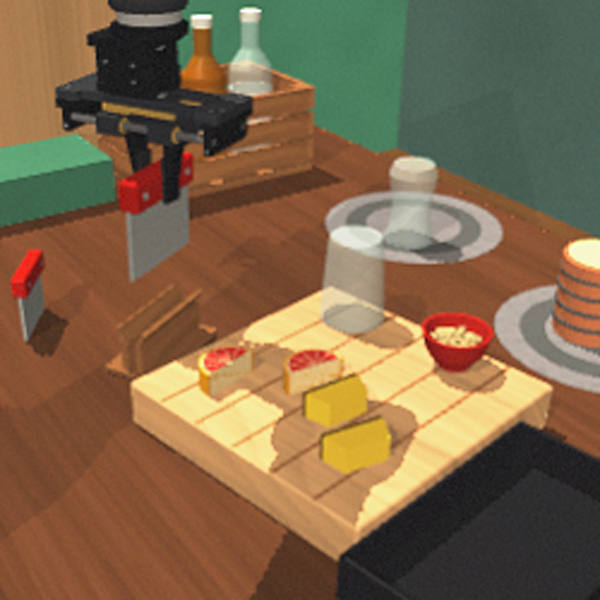

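Call:
arm_command(translation=[[1.6, 0.8, -0.2], [1.6, 0.8, -0.2], [1.6, 0.7, 0], [1.7, 0.6, 0], [1.6, 0.5, 0], [1.2, 0.3, 0], [0, 0, 0], [0, 0, 0]], twist=[3, 3, 3, 3, 3, 2, 0, 0])

```text
time_s: 6.85
tool_pos: [0.4438, 0.0801, 0.1926]
tool_rot: [179.5, 0.0, -79.1]
force: [0.8, 0.2, -3.3]
grip_width: 0.0236
```

```bash
python3 plan.py .447 .0819 .14 -78.7 4
```

```text
t 6.85 [0.4438 0.0801 0.1926] [179.49   0.   -79.08] F [ 0.8  0.2 -3.3] w 0.023637242577361717
[[-0.03, -0.1, 1.31], [-0.03, -0.1, 1.32], [-0.03, -0.1, 1.31], [-0.02, -0.09, 1.32]] [np.float64(-0.1), np.float64(-0.1), np.float64(-0.1), np.float64(-0.1)] [0.447  0.0819 0.14  ]
```

Call:
arm_command(translation=[[-0.1, -0.2, 1.2], [0, -0.1, 1.3], [0, 0, 1.2], [0, 0, 0.8], [0, 0, 0], [0, 0, 0]], twist=[-0.4, 0, 0, 0, 0, 0])

```text
time_s: 7.6
tool_pos: [0.4454, 0.0834, 0.143]
tool_rot: [179.3, -0.0, -78.4]
force: [-0.1, -0.1, -2.6]
grip_width: 0.0236
```

```bash
python3 plan.py .447 .0819 .1265 -78.7 1
```

```text
t 7.6 [0.4454 0.0834 0.143 ] [ 1.7934e+02 -5.0000e-02 -7.8440e+01] F [-0.1 -0.1 -2.6] w 0.023648678373295914
[[0.17, -0.15, 1.65]] [np.float64(0.3)] [0.447  0.0819 0.1265]
```

Call:
arm_command(translation=[[0, -0.1, 0.8], [0, 0, 0.6], [0, 0, 0], [0, 0, 0]], twist=[0, 0, 0, 0])

```text
time_s: 8.1
tool_pos: [0.4468, 0.0837, 0.1287]
tool_rot: [179.4, -0.0, -78.4]
force: [0.2, -0.1, -3.4]
grip_width: 0.0236
```

```bash
python3 plan.py .4916 -.1418 .1265 -78.7 16
python3 - <<'E'
from h import *
s=optics.read_camera("side")
cv2.imwrite("pics/down.png",cv2.resize(s["img"][130:310,180:400],(733,600),interpolation=cv2.INTER_CUBIC))
E
```

```text
t 8.1 [0.4468 0.0837 0.1287] [ 1.7943e+02 -2.0000e-02 -7.8440e+01] F [ 0.2 -0.1 -3.4] w 0.023553101624439087
[[1.44, 0.01, 0.01], [1.44, 0.01, 0.01], [1.44, 0.01, 0.02], [1.44, 0.01, 0.01], [1.44, 0.01, 0.02], [1.44, 0.0, 0.01], [1.43, 0.0, 0.02], [1.44, 0.01, 0.01], [1.43, 0.0, 0.02], [1.44, 0.0, 0.01], [1.43, 0.0, 0.02], [1.44, 0.0, 0.01], [1.43, 0.01, 0.02], [1.44, 0.0, 0.01], [1.43, 0.01, 0.02], [1.44, 0.0, 0.01]] [np.float64(0.0), np.float64(0.0), np.float64(0.0), np.float64(0.0), np.float64(0.0), np.float64(0.0), np.float64(0.0), np.float64(0.0), np.float64(0.0), np.float64(0.0), np.float64(0.0), np.float64(0.0), np.float64(0.0), np.float64(0.0), np.float64(0.0), np.float64(0.0)] [ 0.4916 -0.1418  0.1265]
```

View pics/down.png

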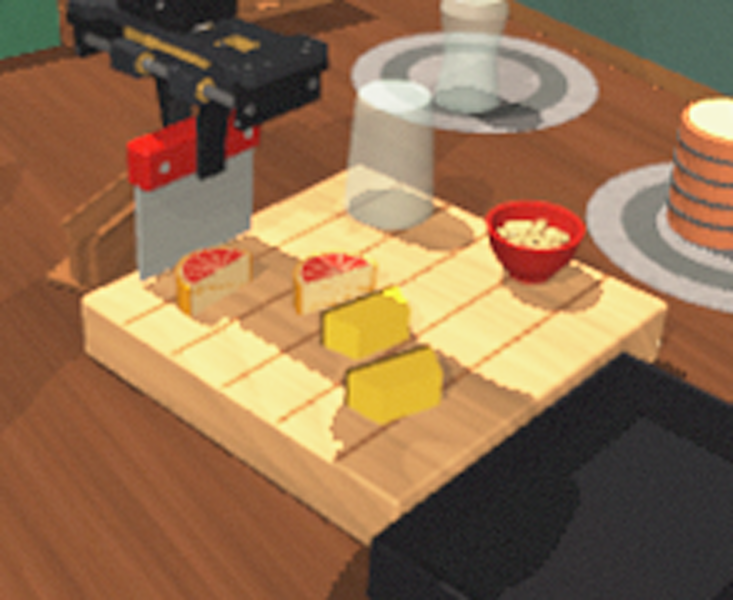

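Call:
arm_command(translation=[[0.6, 0, 0.1], [1, 0, 0], [1.2, 0, 0], [1.2, 0, 0], [1.2, 0, 0], [1.2, 0, 0], [1.2, 0, 0], [1.2, 0, 0], [1.2, 0, 0], [0.6, 0, 0]], twist=[0, 0, 0, 0, 0, 0, 0, 0, 0, 0])

```text
time_s: 9.4
tool_pos: [0.4696, -0.0271, 0.1282]
tool_rot: [179.5, 0.1, -78.5]
force: [-1.0, 2.4, -1.9]
grip_width: 0.0237
```

```bash
python3 plan.py .4916 -.1418 .1265 -78.7 10
```

```text
t 9.4 [ 0.4696 -0.0271  0.1282] [ 1.7948e+02  9.0000e-02 -7.8500e+01] F [-1.   2.4 -1.9] w 0.023703773142393397
[[1.17, 0.01, 0.02], [1.17, 0.01, 0.02], [1.17, 0.01, 0.01], [1.17, 0.01, 0.02], [1.17, 0.01, 0.01], [1.17, 0.01, 0.02], [1.16, 0.01, 0.01], [1.17, 0.01, 0.02], [1.16, 0.01, 0.01], [1.17, 0.02, 0.02]] [np.float64(0.0), np.float64(0.0), np.float64(0.0), np.float64(0.0), np.float64(0.0), np.float64(0.0), np.float64(0.0), np.float64(0.0), np.float64(0.0), np.float64(0.0)] [ 0.4916 -0.1418  0.1265]
```

Run:
```python
from h import *
c=optics.read_camera("top"); s=optics.read_camera("side")
cv2.imwrite("pics/mid.png",np.hstack([cv2.resize(x,(400,400),interpolation=cv2.INTER_CUBIC) for x in(c["img"][90:260,210:380],s["img"][150:310,220:380])]))
```

```text
(no output)
```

View pics/mid.png

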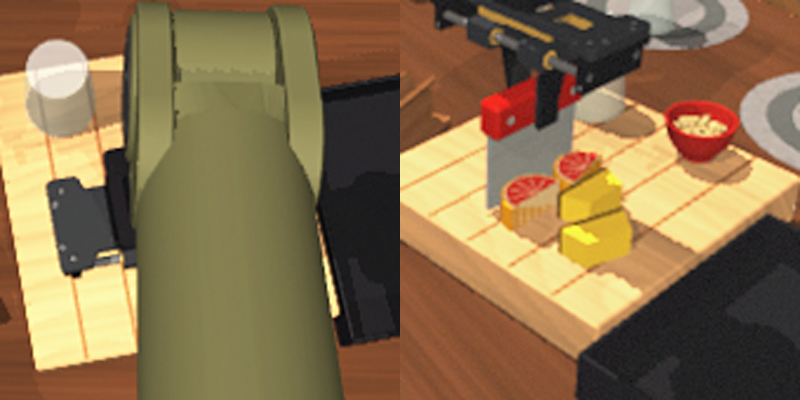

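Call:
arm_command(translation=[[0.6, 0, 0.1], [1, 0, 0], [1.2, 0, 0], [1.2, 0, 0], [1.2, 0, 0], [1.2, 0, 0], [1.2, 0, 0], [1.2, 0, 0], [1.2, 0, 0], [0.6, 0, 0]], twist=[0, 0, 0, 0, 0, 0, 0, 0, 0, 0])

```text
time_s: 10.75
tool_pos: [0.4921, -0.1359, 0.1271]
tool_rot: [179.5, 0.2, -78.4]
force: [-0.6, 3.4, 0.2]
grip_width: 0.0236
```

```bash
python3 plan.py .5053 -.2105 .1265 -78.7 8;  python3 - <<'E'
from h import *
s=optics.read_camera("side")
cv2.imwrite("pics/mid2.png",cv2.resize(s["img"][140:340,230:430],(600,600),interpolation=cv2.INTER_CUBIC))
E
```

```text
t 10.75 [ 0.4921 -0.1359  0.1271] [179.47   0.21 -78.39] F [-0.6  3.4  0.2] w 0.02358705374270432
[[0.95, 0.03, 0.0], [0.95, 0.03, 0.01], [0.95, 0.02, 0.0], [0.95, 0.02, 0.01], [0.94, 0.02, 0.0], [0.95, 0.02, 0.01], [0.94, 0.03, 0.0], [0.95, 0.02, 0.01]] [np.float64(0.0), np.float64(0.0), np.float64(0.0), np.float64(0.0), np.float64(0.0), np.float64(0.0), np.float64(0.0), np.float64(0.0)] [ 0.5053 -0.2105  0.1265]
```

View pics/mid2.png

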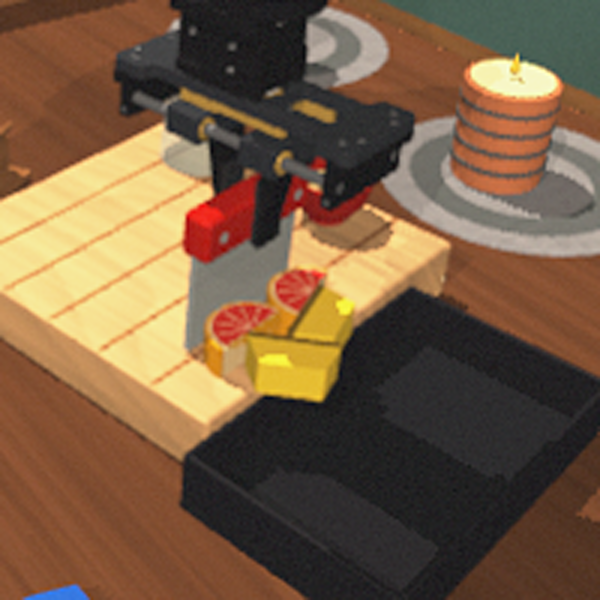

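Call:
arm_command(translation=[[0.6, 0, 0], [1, 0, 0], [1, 0, 0], [1, 0, 0], [1, 0, 0], [1, 0, 0], [1, 0, 0], [0.7, 0, 0], [0, 0, 0], [0, 0, 0]], twist=[0, 0, 0, 0, 0, 0, 0, 0, 0, 0])

```text
time_s: 12.05
tool_pos: [0.5078, -0.2141, 0.1268]
tool_rot: [179.4, 0.1, -78.4]
force: [-0.7, 1.0, -1.4]
grip_width: 0.0235
```

```bash
python3 plan.py .5072 -.2203 .1265 -78.7 2;  python3 - <<'E'
from h import *
s=optics.read_camera("side")
cv2.imwrite("pics/mid3.png",cv2.resize(s["img"][140:360,240:440],(545,600),interpolation=cv2.INTER_CUBIC))
E
```

```text
t 12.05 [ 0.5078 -0.2141  0.1268] [ 1.7941e+02  7.0000e-02 -7.8410e+01] F [-0.7  1.  -1.4] w 0.023527066653800957
[[0.3, 0.09, 0.02], [0.29, 0.09, 0.02]] [np.float64(0.1), np.float64(0.1)] [ 0.5072 -0.2203  0.1265]
```

View pics/mid3.png

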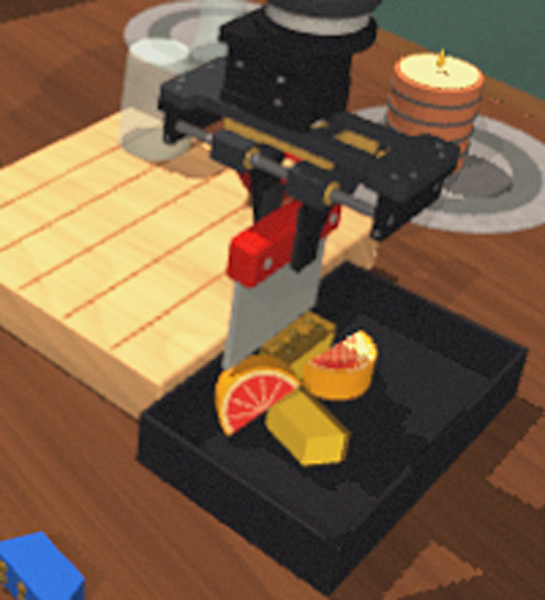

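Call:
arm_command(translation=[[0.6, 0, 0], [0.8, 0, 0], [0.8, 0, 0], [0.4, 0, 0], [0, 0, 0], [0, 0, -1], [0, 0, -2], [0, 0, -2], [0, 0, -1.5], [0, 0, 0]], twist=[0, 0, 0, 0, 0, 0, 0, 0, 0, 0])

```text
time_s: 13.35
tool_pos: [0.5146, -0.243, 0.1979]
tool_rot: [179.6, -0.1, -78.4]
force: [0.1, -0.0, -3.1]
grip_width: 0.0239
```

```bash
python3 plan.py .4464 .1922 .20 -60.6 20;  python3 - <<'E'
from h import *
s=optics.read_camera("side")
cv2.imwrite("pics/mid4.png",cv2.resize(s["img"][140:360,240:440],(545,600),interpolation=cv2.INTER_CUBIC))
E
```

```text
t 13.35 [ 0.5146 -0.243   0.1979] [ 1.7956e+02 -1.5000e-01 -7.8400e+01] F [ 0.1 -0.  -3.1] w 0.023884559635632772
[[-2.2, -0.1, -0.02], [-2.2, -0.14, -0.02], [-2.2, -0.17, -0.02], [-2.19, -0.21, -0.02], [-2.19, -0.24, -0.02], [-2.19, -0.27, -0.02], [-2.18, -0.31, -0.02], [-2.18, -0.34, -0.02], [-2.17, -0.38, -0.01], [-2.16, -0.41, -0.02], [-2.16, -0.44, -0.01], [-2.15, -0.48, -0.02], [-2.14, -0.51, -0.01], [-2.13, -0.54, -0.02], [-2.13, -0.57, -0.01], [-2.12, -0.61, -0.02], [-2.11, -0.64, -0.01], [-2.09, -0.67, -0.02], [-2.08, -0.71, -0.01], [-2.08, -0.74, -0.02]] [np.float64(-0.9), np.float64(-0.9), np.float64(-0.9), np.float64(-0.9), np.float64(-0.9), np.float64(-0.9), np.float64(-0.9), np.float64(-0.9), np.float64(-0.9), np.float64(-0.9), np.float64(-0.9), np.float64(-0.9), np.float64(-0.9), np.float64(-0.9), np.float64(-0.9), np.float64(-0.9), np.float64(-0.9), np.float64(-0.9), np.float64(-0.9), np.float64(-0.9)] [0.4464 0.1922 0.2   ]
```

View pics/mid4.png

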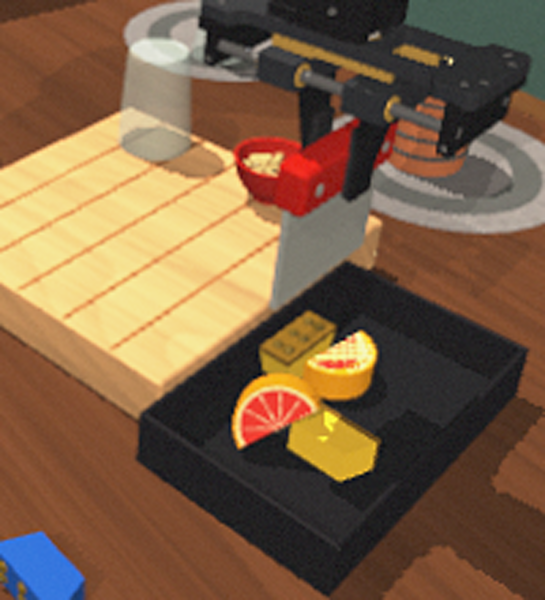

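Call:
arm_command(translation=[[-1.5, -0.1, 0], [-2.5, -0.1, 0], [-3, -0.2, 0], [-3, -0.2, 0], [-3, -0.3, 0], [-3, -0.3, 0], [-3, -0.3, 0], [-3, -0.4, 0], [-3, -0.5, 0], [-3, -0.5, 0]], twist=[0, 0, -1, -1, -1, -1, -1, -1, -1, -1])

```text
time_s: 14.65
tool_pos: [0.4608, 0.0517, 0.189]
tool_rot: [178.7, 0.3, -70.0]
force: [0.6, 0.2, -2.4]
grip_width: 0.0239
```

```bash
python3 plan.py .4464 .1922 .195 -60.6 9
```

```text
t 14.65 [0.4608 0.0517 0.189 ] [178.73   0.27 -69.99] F [ 0.6  0.2 -2.4] w 0.023885362288188265
[[-1.52, -0.38, -0.07], [-1.52, -0.41, -0.07], [-1.51, -0.44, -0.07], [-1.5, -0.46, -0.07], [-1.49, -0.49, -0.07], [-1.48, -0.52, -0.06], [-1.47, -0.55, -0.07], [-1.46, -0.57, -0.06], [-1.45, -0.6, -0.07]] [np.float64(-1.0), np.float64(-1.0), np.float64(-1.0), np.float64(-1.0), np.float64(-1.0), np.float64(-1.0), np.float64(-1.0), np.float64(-1.0), np.float64(-1.0)] [0.4464 0.1922 0.195 ]
```

Call:
arm_command(translation=[[-1.8, -0.4, -0.1], [-1.8, -0.4, -0.1], [-1.8, -0.5, -0.1], [-1.8, -0.5, 0], [-1.6, -0.5, 0], [-1.5, -0.5, 0], [-1, -0.5, 0], [-0.6, -0.3, 0], [0, 0, 0], [0, 0, 0]], twist=[-1.1, -1.1, -1.1, -1.1, -1.1, -1.1, -1, -1, 0, 0])

```text
time_s: 15.9
tool_pos: [0.4439, 0.1836, 0.1905]
tool_rot: [178.6, 0.4, -60.7]
force: [0.2, -0.7, -2.3]
grip_width: 0.0236
```

```bash
python3 plan.py .4464 .1922 .14 -60.6 4
```

```text
t 15.9 [0.4439 0.1836 0.1905] [178.61   0.41 -60.7 ] F [ 0.2 -0.7 -2.3] w 0.02357245724440317
[[-0.15, -0.19, 1.26], [-0.15, -0.19, 1.26], [-0.14, -0.19, 1.26], [-0.15, -0.19, 1.26]] [np.float64(-0.0), np.float64(-0.0), np.float64(-0.0), np.float64(-0.0)] [0.4464 0.1922 0.14  ]
```

Call:
arm_command(translation=[[-0.3, -0.3, 1], [-0.3, -0.3, 1.2], [0, 0, 1.2], [0, 0, 1], [0, 0, 0], [0, 0, 0]], twist=[0, 0, 0, 0, 0, 0])

```text
time_s: 16.65
tool_pos: [0.4448, 0.1905, 0.1423]
tool_rot: [178.5, 0.4, -60.8]
force: [0.6, 0.6, -2.6]
grip_width: 0.0237
```

```bash
python3 plan.py .4464 .1922 .14 -60.6 1
```

```text
t 16.65 [0.4448 0.1905 0.1423] [178.49   0.38 -60.83] F [ 0.6  0.6 -2.6] w 0.023714505029122725
[[-0.07, -0.23, 0.22]] [np.float64(-0.2)] [0.4464 0.1922 0.14  ]
```

Call:
arm_command(translation=[[-0.1, -0.2, 0.7], [0, 0, 0.9], [0, 0, 0.9], [0, 0, 0.9], [0, 0, 0.8], [0, 0, 0.4], [0, 0, 0], [0, 0, 0]], twist=[-0.2, 0, 0, 0, 0, 0, 0, 0])

```text
time_s: 17.65
tool_pos: [0.4453, 0.1923, 0.0935]
tool_rot: [178.5, 0.4, -60.6]
force: [0.6, 0.9, -2.4]
grip_width: 0.0236
```

```bash
python3 plan.py .4464 .1922 .083 -60.6 1
```

```text
t 17.65 [0.4453 0.1923 0.0935] [178.55   0.39 -60.61] F [ 0.6  0.9 -2.4] w 0.023574105451112184
[[0.07, -0.11, 1.04]] [np.float64(-0.0)] [0.4463 0.1922 0.083 ]
```

Blade is in the slot at z edge ≈ 19.5 mm with no contact; continue.

Call:
arm_command(translation=[[0, 0, 0.5], [0, 0, 0.4], [0, 0, 0.2], [0, 0, 0], [0, 0, 0]], twist=[0, 0, 0, 0, 0])

```text
time_s: 18.27
tool_pos: [0.4455, 0.1926, 0.0833]
tool_rot: [178.6, 0.4, -60.6]
force: [-0.5, -0.8, -0.0]
grip_width: 0.0237
```

```bash
python3 plan.py .4464 .1922 .083 -60.6 1
```

```text
t 18.275 [0.4455 0.1926 0.0833] [178.61   0.42 -60.61] F [-0.5 -0.8 -0. ] w 0.023731377351357417
[[0.08, -0.06, 0.03]] [np.float64(-0.0)] [0.4464 0.1922 0.083 ]
```

Touching the floor (weight gone from the wrist). Release and retreat.

Call:
arm_command(translation=[[0, 0, 0], [0, 0, 0], [0, 0, 0], [0, 0, 0], [0, 0, 0], [0, 0, 0], [0, 0, 0], [0, 0, 0]], twist=[0, 0, 0, 0, 0, 0, 0, 0], grip=100)

```text
time_s: 19.27
tool_pos: [0.4464, 0.1931, 0.0838]
tool_rot: [178.7, 0.4, -60.6]
force: [-0.7, -0.3, -0.8]
grip_width: 0.0859
```

Call:
arm_command(translation=[[0, 0, -1], [0, 0, -2], [0, 0, -3], [0, 0, -3], [0, 0, -3], [0, 0, -2], [0, 0, 0], [0, 0, 0], [0, 0, 0], [0, 0, 0]], twist=[0, 0, 0, 0, 0, 0, 0, 0, 0, 0])

```text
time_s: 20.52
tool_pos: [0.449, 0.1929, 0.23]
tool_rot: [178.7, 0.4, -60.7]
force: [0.0, -0.9, -0.2]
grip_width: 0.0869
```

Run:
```python
from h import *
print(telemetry.get_obs()["tool_pos"],telemetry.get_obs()["grip_width"])
c=optics.read_camera("top"); s=optics.read_camera("side")
cv2.imwrite("pics/end.png",np.hstack([cv2.resize(x,(400,400),interpolation=cv2.INTER_CUBIC) for x in(c["img"][90:260,270:440],s["img"][130:360,180:410])]))
cv2.imwrite("pics/end2.png",cv2.resize(s["img"][140:220,170:270],None,fx=6,fy=6,interpolation=cv2.INTER_CUBIC))
```

```text
[0.44904986 0.19285021 0.22997534] 0.08687296593477904
```

View pics/end.png

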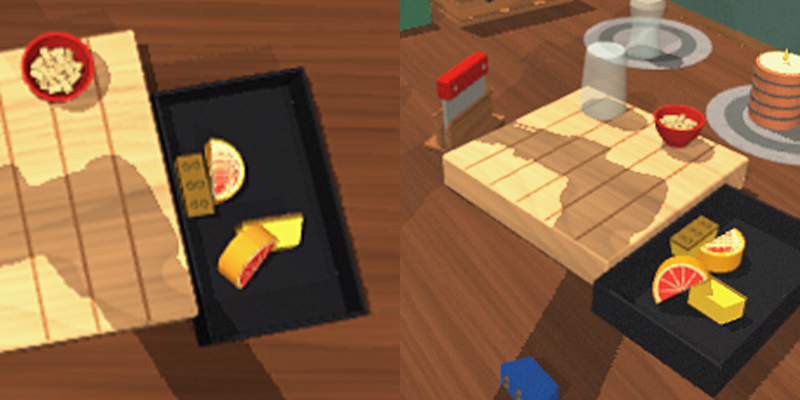

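View pics/end2.png

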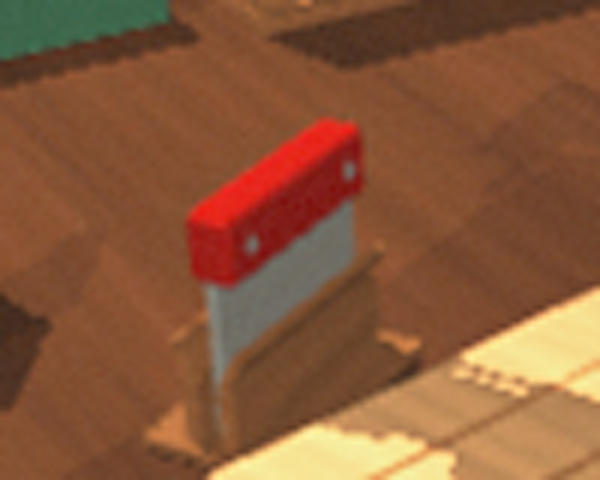

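The scraper is standing in the slot, all four fruit pieces are in the tray, and the bowl and glass look unmoved. Handing in.

```bash
python3 -c "
from cell import env
print(env.sign_off())"
```

```text
the job is handed in; nothing more can be done
None
```

I took the larger scraper from its stand and swept all four pieces of fruit into the tray in one pass. I then put the scraper back blade down in the slot, let go and backed off. The job was handed in at about 20.6 s of the 54 s allowed; the hand-in gives no verdict.

- **Fruit:** the last pictures show all four pieces in the tray and none left on the board. One grapefruit slice leans on a pineapple chunk. I judged its height and stillness by eye only.
- **Scraper:** it stands upright in the slot, and the gripper is open about 15 cm above where it let go. It was released within about 1 mm of where it was picked up, measured at the tool.
- **Bowl and glass:** both look upright and where they were, but I did not measure their positions again at the end.
- **Robot contact with fruit:** no picture shows the fingers or arm near the fruit, and side forces stayed under 4 N in the readings between moves.
- **Tool tilt:** it drifted to about 1.4° off vertical, along the blade, while returning the scraper, but the blade still went in freely.

No check failed.

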